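Wing nut on a casting mould

ROBOT

A 6-joint arm with a two-finger parallel gripper is mounted at the origin on the work surface. World frame = base frame: x ahead of the robot, y to its left, z up, the work surface at z = 0. Lengths are in m, angles in rad, forces in N, time in s.
With the tool pointing down it reaches from about 0.35 to 0.775 m from the base axis. Payload 7.3 kg.
Tool frame: the origin (TCP) lies between the finger pads; the fingertips stand 8 mm ahead of it and the grasp point (between the pads) lies 11 mm behind it (robot.nose_length is the distance from the TCP to the fingertips, in m); z points along the fingers, y is the line along which they close (so a half turn about z gives the same grasp; the last joint's range is limited). The gripper opens to 92 mm and grips with 3 to 60 N. Pads are 19 mm wide; open, the fingers measure 130 mm over their backs; the gripper's body (75 mm by 190 mm) begins 47 mm behind the grasp point.
Start: joints at [1.138, 0.342, 1.524, -0, 1.275, -0.146], TCP at [0.148, 0.504, 0.235] pointing down, gripper open.
Joint ranges: [-2.53, 2.53], [-0.77, 2.02], [0.04, 2.7], [-1, 4.14], [0.28, 2.66], [-3.11, 3.11]. Speed limits (rad/s): [2.57, 2.57, 3.14, 3.14, 3.14, 3.14].

INTERFACE

Orientations are given as [roll, pitch, yaw] about the fixed x, y, z axes, in that order (R = Rz(yaw) Ry(pitch) Rx(roll)).
In Python, from cell import robot gives the robot as it stands. The module is installed in compiled form; this text tells all that it offers.
- The arm moves only by the shell command python3 -m jog 'ROWS' [FORCE]. ROWS is JSON, a list that holds one entry, the list of rows, each a list of 5 numbers: the gripper's target within -1 to 1 (fully open at 1, half-way at 0, shut at -1), then the shift along the tool's x, y, z in m, then the turn about the tool's z in rad. A call has 1 to 5 rows; each row is the pose to reach, as a shift and turn from the pose commanded when the call began, along the tool's axes at that moment; what a row does not reach only later rows make up. A row lasts 1/12 s, in which the tool goes at most 41.7 mm and 7.16 degrees, less where a joint would pass 70% of its speed; a pose out of reach is approached as far as the arm can. A call with a gripper value outside its range is refused whole. The fingers move at their own pace and stop on an object; FORCE is the grip in N (left out, the last holds). Time passes only in rows, so rows that repeat a pose let the fingers close. It gives the time, the measured TCP pose, the force, the opening and the grip force at its end, in the units of the state.
- robot.observe(): the state, without advancing time (a new reading comes with each control period).
- robot.read_camera(name): name is "scene" or "top" or "wrist"; returns the picture (480x640x3 uint8, red, green, blue); there is no depth.
- robot.camera_model(name): a dict with "camera_matrix" (3x3 intrinsics, pixels), "position" and "attitude" of the camera in the world; the wrist camera has in their place "mount" (4x4, takes a point from camera to tool coordinates, whose origin is the TCP and whose axes are the flange's). Camera axes: x right, y down, z forward; pixel columns grow to the right and rows downward; lengths in m; the calibration is good to about 2 mm. The wrist camera is an equidistant fisheye: a pixel r from the principal point sees the ray r / f radians off the axis. A picture is of the moment at which its call begins: read the wrist's pose just before it. camera_model takes no time and is no camera call.
- robot.hand_in(): hands the job in; it is judged then, once.
The state is a dict: "time": time; "qpos": joint angles; "qvel": joint speeds; "joint_efforts": joint torques, N m; "tool_pos": TCP position; "tool_rot": TCP orientation; "contact_force": force on the tool from outside, world axes, zero at the start; "torque": the same for the moment, N m; "opening": finger opening in m; "grip_force": force on a finger pad.
Only numpy, scipy, OpenCV 4.12 (cv2) and the standard library are available. Lean on these libraries where they do the work, as an engineer would, in place of code of your own. Each camera call takes 0.05 s, during which the arm holds its last target. There are 200 camera calls.

TASK

Two clamped plaster moulds stand on the table; on one of them the wing nut has been backed off and stands above its washer. Run that nut down clockwise, by pushing its wings round with repeated strokes of a fingertip and never gripping it, until it is fully home on its washer. Leave the other mould's nut, which is already tight, and everything else on the table as they are, and finish clear of it all.

Things in the scene. Friction and masses are not known exactly. Their poses are not given: they have to be found in the camera images.
- mould_a: Mould with the loose nut, fixed. Plywood base 220 (x) x 150 (y) x 18; plaster lower half 200 x 130, its top (a ledge) 78 above the table; plaster upper half over x -100 to +4 only, top at 128; steel Z-strap 40 wide: foot on the ledge, up the face of the upper half (strap face at x +9, top at 133). Origin: centre of the base's underside; z up; the nut stands on the ledge at x +60, y 0. Both moulds look alike.
- washer (a point): Top centre of the loose nut's washer (30 dia) on the strap's foot, 86 above the table; axes as mould_a. A 12 mm tie rod stands up through it, top 129 above the table. The strap's upright is 51 from the rod's axis on the -x side: a fingertip can pass the nut on its open +x side and beside it at +y and -y, but not behind it.
- nut (a joint): How far the loose wing nut is backed off, rad: 0 = fully home on its washer (a firm stop); grows anticlockwise seen from above. Turning it clockwise seen from above lowers it 8 mm a turn. Starts 1.1 to 1.7 turns off. Stays where it is left; needs about 1.5 N at 30 mm from its axis to turn.
- nut_centre (a point): Loose wing nut, steel: hub 30 dia, 22 high; two opposite upright wings, 10 thick, tips 46 from the axis (span 92), from 4 to 34 above the nut's underside. This point: on the axis, half-way up the wings, 19 above the nut's underside (105 above the table when home). x axis along the wings; z up.
- nut_drive: The faces of the loose nut's two wings that are pushed to turn it clockwise (the +y side of the wing on the nut's +x, the -y side of the other). Origin: on the axis at the nut's underside, axes as nut_centre.
- nut_back: The opposite faces of the loose nut's two wings. Origin and axes as nut_drive. Pressing this and nut_drive at once is gripping the nut.
- mould_b: The other mould, with the tight nut. The same build, sizes and axes as mould_a.
- tight_nut (a joint): Wing nut of mould_b, the same kind; 0 = fully home, grows anticlockwise from above. It is tight at the start (0) and must stay so.
- cup: Bystander: white ceramic cup, 54 dia x 70 high, standing between the moulds. Origin: centre of its underside.
- jar: Bystander: closed jar of 64 dia x 85 high. Origin: centre of its underside.
- guide: Bystander: flat light-wood rolling guide strip, 24 x 280 x 9, lying roughly along y. Origin: centre of its underside.
- roller: Bystander: small wooden roller, 32 dia x 130, lying. Origin: under its middle.
- brush: Bystander: brush about 190 long, lying. Origin: underside of the brush.
- bowl: Bystander: terracotta bowl, 110 dia x 45 high. Origin: centre of its underside.
- finial: Bystander: small turned terracotta finial, 48 dia x 60 high, standing. Origin: centre of its underside.

How it is judged:
By the outcome, as a careful person would: the job done as asked, in the order asked, and still so for the second after the job is handed in, with the robot touching nothing.
It also fails if it takes over 64 s, if anything falls off the work surface, if the arm or the gripper's body presses on something with over 40 N, if the wrist force passes 120 N, or if a joint passes its speed limit or range.

## Working session

There is one attempt and no reset: what is moved stays moved. The work goes in short steps, Python scripts to look and compute and a shell command to move; the robot and the scene stay as the last step left them, time stands still between calls to the robot, and variables do not carry over. Pictures are saved under pics/ and viewed, at most 10 in all, crops included, and the job is handed in when it is done.

```bash
mkdir -p pics
python3 - <<'E'
from cell import robot
import cv2
for n in("scene","top"):
    cv2.imwrite(f"pics/{n}0.png",robot.read_camera(n)[:,:,::-1])
    print(n,robot.camera_model(n))
s=robot.observe();print(s["tool_pos"],s["tool_rot"],s["opening"],s["time"]);print(robot.camera_model("wrist"),robot.nose_length)
E
```

```text
scene {'camera_matrix': array([[533.19611341,   0.        , 326.77628037],
       [  0.        , 533.19611341, 240.58697967],
       [  0.        ,   0.        ,   1.        ]]), 'position': array([1.40451317, 0.40311754, 0.85615363]), 'attitude': array([-2.28543067,  0.00571196,  2.0292449 ])}
top {'camera_matrix': array([[491.85378017,   0.        , 310.81054936],
       [  0.        , 491.85378017, 244.46973234],
       [  0.        ,   0.        ,   1.        ]]), 'position': array([0.41502008, 0.00214292, 1.24153477]), 'attitude': array([-2.97846464e+00, -1.53564568e-03, -1.59858836e+00])}
[0.14835608 0.50324645 0.23412262] [-3.14027366e+00 -1.92511767e-04  2.85474939e+00] 0.09160619821115021 0.1
{'camera_matrix': array([[371.64829954,   0.        , 313.05910417],
       [  0.        , 371.64829954, 237.55022363],
       [  0.        ,   0.        ,   1.        ]]), 'mount': array([[ 7.65046251e-04, -9.68835538e-01, -2.47703684e-01,
         6.64442748e-02],
       [ 9.99999591e-01,  8.60949558e-04, -2.78851688e-04,
         3.28919779e-04],
       [ 4.83421802e-04, -2.47703369e-01,  9.68835800e-01,
        -1.51346403e-01],
       [ 0.00000000e+00,  0.00000000e+00,  0.00000000e+00,
         1.00000000e+00]])} 0.008
```

View pics/scene0.png

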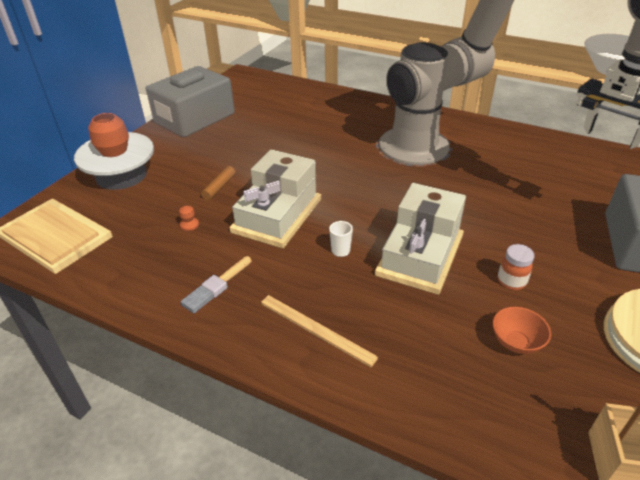

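View pics/top0.png

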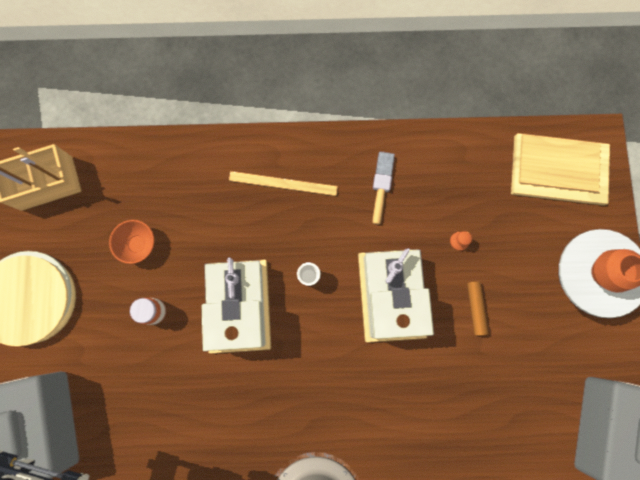

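The scene view shows both moulds (nuts at about (262,195) and (418,236)), and the top view puts the nuts at about (399,266) and (232,278). I'll zoom in to see which nut is raised.

Run:
```python
import cv2,numpy as np
s=cv2.imread("pics/scene0.png");t=cv2.imread("pics/top0.png")
c=lambda i,u,v:cv2.resize(i[v:v+75,u:u+100],(400,300),interpolation=cv2.INTER_CUBIC)
cv2.imwrite("pics/z.png",np.vstack([np.hstack([c(s,225,150),c(s,375,185)]),np.hstack([c(t,350,240),c(t,185,250)])]))
```

```text
(no output)
```

View pics/z.png

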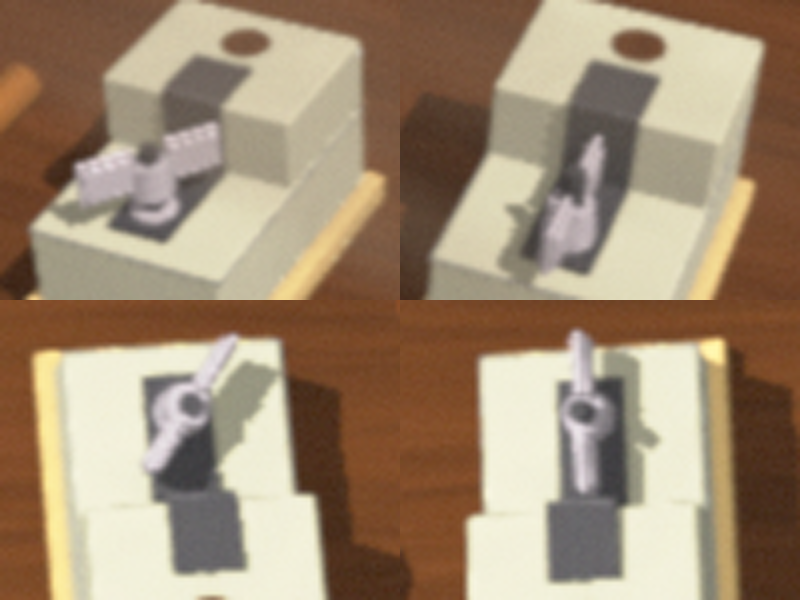

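The y<0 mould (crop left) is the loose one: its washer shows under the raised hub, while the other nut sits flush. Next I'll fit its pose, the nut angle and the nut height from the two views.

```bash
cat > fit.py <<'E'
from cell import robot
import numpy as np
from scipy.optimize import least_squares
from scipy.spatial.transform import Rotation as R
def proj(n,P):
    m=robot.camera_model(n);r=R.from_euler("xyz",m["attitude"])
    c=(r.inv().apply(P-m["position"]))@m["camera_matrix"].T
    return c[:,:2]/c[:,2:]
M=np.array([[60,0,129],[100,65,78],[100,-65,78],[4,-65,128],[4,65,128],[-100,-65,128],[-100,65,128]])/1e3
T=np.array([[397.5,266.25],[365,253.75],[420,250],[428.75,288.75],[372,293.75],[432,335],[371,340]])
S=np.array([[262.5,187.5],[280,220],[232.5,206.25],[251.25,168.75],[297.5,182],[271,150],[315.5,160.5]])
def pts(p):
    x,y,a,th,h=p
    u=.046*np.array([np.cos(th),np.sin(th),0]);c=np.array([.06,0,.12+h])
    P=np.vstack([M,c+u,c-u]); return R.from_euler("z",a).apply(P)+[x,y,0]
TT=np.vstack([T,[[408.75,249.25],[387.5,281.75]]]);SS=np.vstack([S,[[244.25,190.75],[279.25,181.25]]])
f=lambda p:np.r_[(proj("top",pts(p))-TT).ravel(),(proj("scene",pts(p))-SS).ravel()]
if __name__=="__main__":
    s=least_squares(f,[.35,-.2,0,-.6,.01],x_scale=[.01,.01,.1,.1,.01],loss="soft_l1")
    print(s.x,np.degrees(s.x[2:4]));print(f(s.x).reshape(-1,2).round(1).tolist())
    print("rod",pts(s.x)[0])
E
python3 fit.py
```

```text
[ 0.48338946 -0.20021906  0.02759229 -0.66962974  0.00809368] [  1.58092182 -38.36695771]
[[-0.9, -0.4], [-0.6, -0.5], [-1.4, 0.3], [-1.5, 0.1], [-2.1, -1.7], [-0.4, 0.6], [2.4, -1.1], [-1.1, 0.3], [-2.2, 0.6], [-0.9, -2.1], [-1.0, -1.1], [-0.8, -1.2], [-1.1, -1.2], [-0.7, -2.2], [-0.3, -2.5], [0.1, -2.0], [-1.0, 0.2], [0.3, -0.7]]
rod [ 0.54336662 -0.19856373  0.129     ]
```

```bash
R='' ; python3 -m jog '[[[-1,-0.02,-0.02,0,0],[-1,-0.05,-0.048,0,0],[-1,-0.08,-0.077,0,0],[-1,-0.11,-0.106,0,0],[-1,-0.14,-0.136,0,0]]]' 10
python3 -m jog '[[[-1,-0.029,-0.028,0,0],[-1,-0.058,-0.056,0,0],[-1,-0.087,-0.084,0,0],[-1,-0.116,-0.112,0,0],[-1,-0.145,-0.140,0,0]]]'
python3 -m jog '[[[-1,-0.029,-0.028,0,0],[-1,-0.058,-0.056,0,0],[-1,-0.087,-0.084,0,0],[-1,-0.116,-0.112,0,0],[-1,-0.145,-0.140,0,0]]]'
python3 -m jog '[[[-1,-0.029,-0.028,0,-0.1],[-1,-0.058,-0.056,0,-0.2],[-1,-0.087,-0.084,0,-0.315],[-1,-0.115,-0.115,0,-0.315],[-1,-0.138,-0.137,0,-0.315]]]'
python3 -m jog '[[[-1,0,0,0,0],[-1,0,0,0,0]]]'
python3 - <<'E'
from cell import robot
import cv2
s=robot.observe();print(s["tool_pos"].round(4),s["tool_rot"].round(4),s["time"],s["opening"],s["qpos"].round(2))
cv2.imwrite("pics/w1.png",robot.read_camera("wrist")[:,:,::-1])
E
```

```text
time: 0.52
tool_pos: [0.2441, 0.3325, 0.2344]
tool_rot: [-3.141, -0.0, 2.856]
contact_force: [1.7, 0.0, -1.0]
opening: 0.0632
grip_force: 0.0
time: 0.93
tool_pos: [0.3436, 0.1572, 0.2347]
tool_rot: [3.141, 0.0, 2.855]
contact_force: [1.0, 1.0, 0.9]
opening: 0.0301
grip_force: 0.0
time: 1.35
tool_pos: [0.4432, -0.0183, 0.2345]
tool_rot: [3.141, -0.0, 2.854]
contact_force: [1.5, 0.3, 0.5]
opening: 0.0009
grip_force: 0.0
time: 1.77
tool_pos: [0.537, -0.1898, 0.234]
tool_rot: [-3.141, -0.001, -3.114]
contact_force: [0.1, 0.5, 0.3]
opening: 0.0007
grip_force: 0.0
time: 1.93
tool_pos: [0.5363, -0.1879, 0.2334]
tool_rot: [3.14, -0.002, -3.116]
contact_force: [0.2, 0.8, -0.5]
opening: 0.0006
grip_force: 0.0
[ 0.5363 -0.1879  0.2334] [ 3.1403e+00 -1.8000e-03 -3.1158e+00] 1.9333 0.0005685117836961538 [-0.47  0.42  1.4   0.    1.32 -2.07]
```

View pics/w1.png

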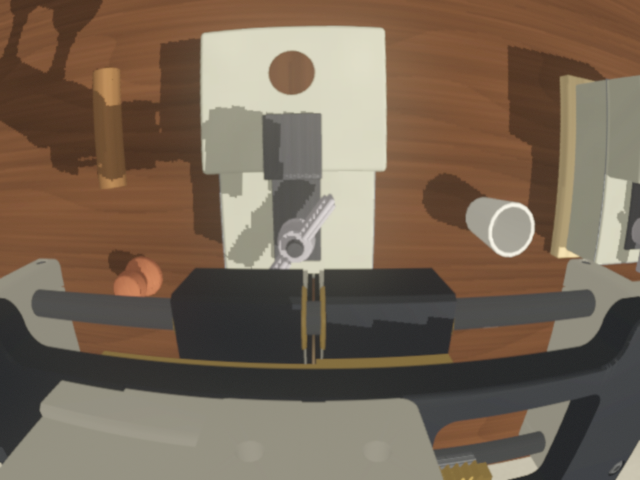

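The wrist view shows the rod tip at (295,248), the corners of the upper half's top at (202,34), (384,28), (386,170) and (203,172), and a wing tip at (331,199). I'll add these to the pose fit.

```bash
cat > fit2.py <<'E'
from fit import *
s=robot.camera_model("wrist");K=s["camera_matrix"];Mt=s["mount"]
def wproj(P,tp,tr):
    q=R.from_euler("xyz",tr).inv().apply(P-tp)
    c=(q-Mt[:3,3])@Mt[:3,:3]
    rho=np.linalg.norm(c[:,:2],axis=1);a=np.arctan2(rho,c[:,2])
    return K[:2,2]+K[0,0]*(a/rho)[:,None]*c[:,:2]
tp=np.array([.5363,-.1879,.2334]);tr=[3.1403,-.0018,-3.1158]
W=np.array([[295,248],[203,172],[386,170],[202,34],[384,28],[331,199]])
g=lambda p:(wproj(pts(p)[[0,3,4,5,6,8]],tp,tr)-W).ravel()
if __name__=="__main__":
    for F in (g,lambda p:np.r_[g(p),f(p)*.5]):
        G=lambda p:np.r_[F(p),(p[4]-.010)/.003]
        r=least_squares(G,[.48,-.2,0,-.6,.01],x_scale=[.01,.01,.1,.1,.01],loss="soft_l1")
        print(r.x.round(4),np.degrees(r.x[2:4]),pts(r.x)[0],g(r.x).round(1))
E
python3 fit2.py
```

```text
[ 0.4844 -0.2027  0.0351 -0.6122  0.0112] [  2.01197299 -35.07725135] [ 0.54437121 -0.20054366  0.129     ] [-0.5  1.6 -0.9  1.7  0.4  1.  -1.2 -2.3  1.1 -1.3  0.7 -1.4]
[ 0.4841 -0.2025  0.0338 -0.6207  0.01  ] [  1.93456668 -35.56261771] [ 0.54410863 -0.20045654  0.129     ] [-0.3  1.3 -0.6  1.2  0.7  0.8 -0.7 -2.8  1.6 -1.5  1.3 -1.7]
```

```bash
python3 -m jog '[[[-1,-0.03,0,0,0],[-1,-0.055,0.003,0.01,0],[-1,-0.055,0.003,0.045,0],[-1,-0.055,0.003,0.085,0],[-1,-0.055,0.003,0.115,0]]]'
python3 -m jog '[[[-1,0,0,0.01,0],[-1,0,0,0.013,0],[-1,0,0,0.013,0]]]'
python3 - <<'E'
from cell import robot
import cv2,numpy as np
s=robot.observe();print(s["tool_pos"].round(4),s["tool_rot"].round(4))
w=robot.read_camera("wrist")[:,:,::-1];c=robot.read_camera("scene")[:,:,::-1]
z=lambda i,u,v,a,b:cv2.resize(i[v:v+b,u:u+a],(400,480),interpolation=cv2.INTER_CUBIC)
cv2.imwrite("pics/w2.png",np.hstack([z(w,160,100,300,360),z(c,215,110,100,120)]))
E
```

```text
time: 2.4
tool_pos: [0.5902, -0.1796, 0.1175]
tool_rot: [3.14, -0.002, -3.111]
contact_force: [-0.5, -0.4, -0.3]
opening: 0.0007
grip_force: 0.0
time: 2.65
tool_pos: [0.5915, -0.1814, 0.1075]
tool_rot: [3.142, 0.0, -3.112]
contact_force: [-0.8, -0.1, 0.4]
opening: 0.0003
grip_force: 0.0
[ 0.5915 -0.1814  0.1075] [ 3.1416e+00  3.0000e-04 -3.1124e+00]
```

View pics/w2.png

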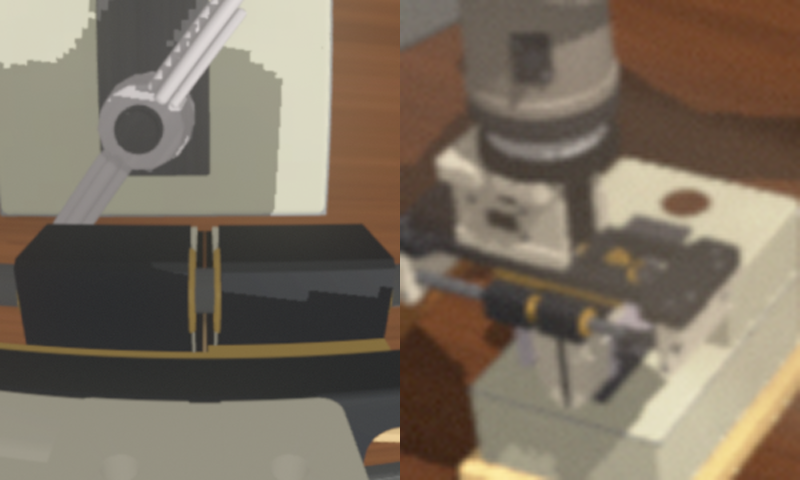

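The fingers are shut and clear of the nut on its +x side. First stroke.

```bash
python3 -m jog '[[[-1,0.008,-0.011,0,0],[-1,0.018,-0.023,0,0],[-1,0.021,-0.037,0,0],[-1,0.026,-0.053,0,0],[-1,0.031,-0.053,0,0]]]'
python3 -m jog '[[[-1,0.003,0,0,0],[-1,0.005,0,0,0],[-1,0.005,0,0,0]]]'
python3 - <<'E'
from cell import robot
import cv2
s=robot.observe();print(s["tool_pos"].round(4),s["contact_force"])
w=robot.read_camera("wrist")[:,:,::-1]
cv2.imwrite("pics/w3.png",w[60:360,120:520])
E
```

```text
time: 3.17
tool_pos: [0.5621, -0.2402, 0.1081]
tool_rot: [-3.138, 0.003, -3.116]
contact_force: [1.0, 0.3, -0.1]
opening: 0.0005
grip_force: 0.5
time: 3.42
tool_pos: [0.5568, -0.2362, 0.1073]
tool_rot: [-3.141, 0.001, -3.113]
contact_force: [1.6, -0.7, 0.9]
opening: 0.0005
grip_force: 0.8
[ 0.5568 -0.2362  0.1073] [ 1.60474331 -0.67406002  0.94786162]
```

View pics/w3.png

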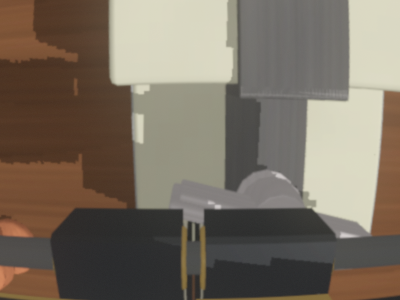

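The stroke worked: the wings now run at about −100° (pixels (175,190) to (370,235) in the crop). I'll go over the top to behind the other wing.

```bash
python3 -m jog '[[[-1,-0.007,0,0,0],[-1,-0.007,0,-0.03,0],[-1,-0.007,0,-0.055,0],[-1,0.015,0.035,-0.055,0],[-1,0.038,0.068,-0.055,0]]]'
python3 -m jog '[[[-1,0,0.008,0,0],[-1,0,0.008,0.02,0],[-1,0,0.008,0.05,0],[-1,0,0.008,0.055,0],[-1,0,0.008,0.055,0]]]'
```

```text
time: 3.88
tool_pos: [0.5183, -0.1691, 0.1628]
tool_rot: [-3.14, 0.003, -3.114]
contact_force: [-0.1, 1.7, -0.7]
opening: 0.0003
grip_force: 0.0
time: 4.3
tool_pos: [0.5156, -0.1601, 0.1048]
tool_rot: [3.139, -0.005, -3.112]
contact_force: [-0.8, -0.0, -0.2]
opening: 0.0004
grip_force: 0.0
```

```bash
python3 -m jog '[[[-1,-0.016,0.001,0,0],[-1,-0.026,0.003,0,0],[-1,-0.037,0.004,0,0],[-1,-0.046,0,0,0],[-1,-0.055,-0.007,0,0]]]'
python3 -m jog '[[[-1,-0.002,-0.010,0,0],[-1,-0.006,-0.017,0,0],[-1,-0.0105,-0.029,0,0],[-1,-0.002,-0.040,0,0],[-1,0.001,-0.054,0,0]]]'
python3 -m jog '[[[-1,0.005,-0.016,0,0],[-1,0.011,-0.016,0,0],[-1,0.015,-0.016,0,0],[-1,0.015,-0.016,0,0]]]'
python3 - <<'E'
from cell import robot
import cv2
w=robot.read_camera("wrist")[:,:,::-1]
cv2.imwrite("pics/w4.png",w[60:360,120:520])
E
```

```text
time: 4.72
tool_pos: [0.5728, -0.166, 0.108]
tool_rot: [3.141, -0.0, -3.112]
contact_force: [-0.7, 0.4, 0.6]
opening: 0.0006
grip_force: 0.5
time: 5.13
tool_pos: [0.5716, -0.2213, 0.1069]
tool_rot: [3.141, -0.0, -3.113]
contact_force: [0.6, 1.0, -0.2]
opening: 0.0004
grip_force: 0.5
time: 5.47
tool_pos: [0.5569, -0.2375, 0.1071]
tool_rot: [-3.141, -0.0, -3.115]
contact_force: [-0.1, -0.2, 0.3]
opening: 0.0004
grip_force: 0.3
```

View pics/w4.png

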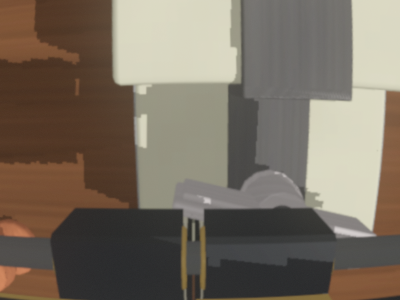

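The second stroke gave the same end pose, so half a turn is done. Third stroke, going gently at the end.

```bash
python3 -m jog '[[[-1,-0.007,0,0,0],[-1,-0.007,0,-0.03,0],[-1,-0.007,0,-0.055,0],[-1,0.015,0.035,-0.055,0],[-1,0.038,0.068,-0.055,0]]]'
python3 -m jog '[[[-1,0,0.009,0,0],[-1,0,0.009,0.02,0],[-1,0,0.009,0.05,0],[-1,0,0.009,0.055,0],[-1,0,0.009,0.055,0]]]'
python3 -m jog '[[[-1,-0.016,0.001,0,0],[-1,-0.026,0.003,0,0],[-1,-0.037,0.004,0,0],[-1,-0.046,0,0,0],[-1,-0.055,-0.007,0,0]]]'
python3 -m jog '[[[-1,-0.002,-0.010,0,0],[-1,-0.006,-0.017,0,0],[-1,-0.0105,-0.029,0,0]]]'
python3 -m jog '[[[-1,0.003,-0.004,0,0],[-1,0.006,-0.008,0,0],[-1,0.009,-0.011,0,0]]]'
```

```text
time: 5.93
tool_pos: [0.5195, -0.1701, 0.1631]
tool_rot: [-3.14, 0.004, -3.114]
contact_force: [0.7, 1.1, 0.1]
opening: 0.0007
grip_force: 0.0
time: 6.35
tool_pos: [0.5168, -0.16, 0.105]
tool_rot: [3.139, -0.005, -3.112]
contact_force: [0.8, -0.5, -0.2]
opening: 0.0005
grip_force: 0.0
time: 6.77
tool_pos: [0.5739, -0.166, 0.1081]
tool_rot: [3.141, 0.0, -3.112]
contact_force: [-0.5, 0.1, -0.7]
opening: 0.0006
grip_force: 0.5
time: 7.02
tool_pos: [0.5843, -0.1952, 0.1073]
tool_rot: [3.141, -0.0, -3.113]
contact_force: [0.1, 2.1, -0.2]
opening: 0.0003
grip_force: 0.7
time: 7.27
tool_pos: [0.5753, -0.2074, 0.1071]
tool_rot: [-3.141, 0.001, -3.114]
contact_force: [1.7, 0.2, -0.2]
opening: 0.0004
grip_force: 0.8
```

```bash
python3 -m jog '[[[-1,0.001,-0.007,0,0],[-1,0.003,-0.014,0,0],[-1,0.003,-0.014,0,0]]]'
python3 -m jog '[[[-1,0.002,-0.008,0,0],[-1,0.005,-0.016,0,0],[-1,0.005,-0.016,0,0]]]'
python3 -m jog '[[[-1,0.003,0,0,0],[-1,0.005,0,0,0],[-1,0.005,0,0,0]]]'
python3 -m jog '[[[-1,0.003,0,0,0],[-1,0.005,0,0,0],[-1,0.005,0,0,0]]]'
```

```text
time: 7.52
tool_pos: [0.5723, -0.2221, 0.1068]
tool_rot: [-3.141, -0.0, -3.114]
contact_force: [-1.0, -0.5, -0.3]
opening: 0.0005
grip_force: 0.0
time: 7.77
tool_pos: [0.5679, -0.2386, 0.1067]
tool_rot: [-3.141, -0.0, -3.114]
contact_force: [0.3, -0.3, -0.3]
opening: 0.0004
grip_force: 0.1
time: 8.02
tool_pos: [0.5629, -0.2369, 0.1067]
tool_rot: [3.141, -0.0, -3.113]
contact_force: [0.3, -0.4, 0.1]
opening: 0.0002
grip_force: 0.0
time: 8.27
tool_pos: [0.5582, -0.2371, 0.1068]
tool_rot: [-3.141, 0.0, -3.113]
contact_force: [0.6, -0.9, -1.1]
opening: 0.0007
grip_force: 0.8
```

```bash
python3 -m jog '[[[-1,0.0015,0,0,0],[-1,0.0015,0,0,0]]]'
python3 -m jog '[[[-1,-0.007,0,0,0],[-1,-0.007,0,-0.03,0],[-1,-0.007,0,-0.055,0],[-1,0.015,0.035,-0.055,0],[-1,0.038,0.068,-0.055,0]]]'
python3 -m jog '[[[-1,0,0.009,0,0],[-1,0,0.009,0.02,0],[-1,0,0.009,0.05,0],[-1,0,0.009,0.055,0],[-1,0,0.009,0.055,0]]]'
python3 -m jog '[[[-1,-0.008,0.001,0,0],[-1,-0.016,0.001,0,0],[-1,-0.016,0.001,0,0]]]'
python3 -m jog '[[[-1,-0.005,0.001,0,0],[-1,-0.010,0.002,0,0],[-1,-0.010,0.002,0,0]]]'
python3 -m jog '[[[-1,-0.005,0.001,0,0],[-1,-0.010,0.001,0,0],[-1,-0.010,0.001,0,0]]]'
```

```text
time: 8.43
tool_pos: [0.5568, -0.2372, 0.1067]
tool_rot: [-3.141, 0.0, -3.113]
contact_force: [1.9, -1.8, -1.3]
opening: 0.0005
grip_force: 1.0
time: 8.85
tool_pos: [0.5181, -0.1707, 0.163]
tool_rot: [-3.14, 0.003, -3.115]
contact_force: [-0.9, 1.3, -0.5]
opening: 0.0007
grip_force: 0.0
time: 9.27
tool_pos: [0.5156, -0.1604, 0.105]
tool_rot: [3.139, -0.005, -3.113]
contact_force: [0.2, 0.4, 1.2]
opening: 0.0006
grip_force: 0.0
time: 9.52
tool_pos: [0.5351, -0.1603, 0.108]
tool_rot: [-3.14, 0.003, -3.113]
contact_force: [0.6, -0.0, 0.1]
opening: 0.0003
grip_force: 0.0
time: 9.77
tool_pos: [0.5436, -0.1574, 0.1071]
tool_rot: [-3.141, 0.001, -3.113]
contact_force: [-0.2, 0.1, 1.3]
opening: 0.0004
grip_force: 0.2
time: 10.02
tool_pos: [0.5536, -0.1562, 0.1068]
tool_rot: [-3.141, 0.001, -3.113]
contact_force: [-0.4, 0.8, -0.1]
opening: 0.0008
grip_force: 0.2
```

```bash
python3 -m jog '[[[-1,-0.005,-0.002,0,0],[-1,-0.009,-0.004,0,0],[-1,-0.009,-0.004,0,0]]]'
python3 -m jog '[[[-1,-0.005,-0.004,0,0],[-1,-0.009,-0.007,0,0],[-1,-0.009,-0.007,0,0]]]'
python3 -m jog '[[[-1,-0.001,-0.005,0,0],[-1,-0.002,-0.010,0,0],[-1,-0.002,-0.010,0,0]]]'
```

```text
time: 10.27
tool_pos: [0.5626, -0.1605, 0.1067]
tool_rot: [-3.141, 0.001, -3.114]
contact_force: [-0.6, -0.1, 1.4]
opening: 0.0002
grip_force: 0.2
time: 10.52
tool_pos: [0.5719, -0.1676, 0.1068]
tool_rot: [-3.141, 0.001, -3.114]
contact_force: [-0.3, 0.4, -0.3]
opening: 0.0005
grip_force: 0.1
time: 10.77
tool_pos: [0.5735, -0.1777, 0.1067]
tool_rot: [-3.141, 0.001, -3.114]
contact_force: [0.5, 0.4, 0.5]
opening: 0.0002
grip_force: 0.0
```

```bash
python3 -m jog '[[[-1,-0.002,-0.003,0,0],[-1,-0.004,-0.0065,0,0],[-1,-0.004,-0.0065,0,0]]]'
python3 -m jog '[[[-1,-0.002,-0.006,0,0],[-1,-0.0045,-0.0125,0,0],[-1,-0.0045,-0.0125,0,0]]]'
python3 - <<'E'
from cell import robot
import cv2,numpy as np
w=robot.read_camera("wrist")[:,:,::-1]
cv2.imwrite("pics/w5.png",w[60:360,120:520])
E
```

```text
time: 11.02
tool_pos: [0.5745, -0.1792, 0.106]
tool_rot: [3.133, -0.008, -3.114]
contact_force: [-9.7, 15.0, 7.9]
opening: 0.0005
grip_force: 7.8
time: 11.27
tool_pos: [0.5755, -0.1818, 0.1052]
tool_rot: [3.115, -0.018, -3.113]
contact_force: [-20.7, 48.1, 22.5]
opening: 0.0008
grip_force: 24.7
```

View pics/w5.png

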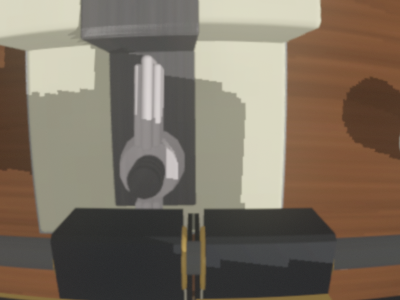

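The force rose to 48 N with the wings lying along the mould's x axis, so the nut is on its stop. I'll retreat along +y, lift and check.

```bash
python3 -m jog '[[[-1,0.004,0.012,0,0],[-1,0.004,0.03,0,0],[-1,0.004,0.04,0,0],[-1,0.004,0.04,-0.03,0],[-1,0.004,0.04,-0.07,0]]]'
python3 -m jog '[[[-1,0,0,-0.04,0],[-1,0.02,0,-0.08,0],[-1,0.06,0,-0.09,0],[-1,0.1,0,-0.09,0],[-1,0.13,0.02,-0.09,0]]]'
python3 -m jog '[[[-1,0.02,0.04,0,0],[-1,0.04,0.08,0,0],[-1,0.05,0.12,0,0],[-1,0.05,0.16,0,0],[-1,0.05,0.2,0,0]]]'
python3 -m jog '[[[-1,0,0,0,0],[-1,0,0,0,0]]]'
python3 - <<'E'
from cell import robot
import cv2,numpy as np
c=robot.read_camera("scene")[:,:,::-1];t=robot.read_camera("top")[:,:,::-1]
z=lambda i,u,v:cv2.resize(i[v:v+75,u:u+100],(400,300),interpolation=cv2.INTER_CUBIC)
h=lambda i:cv2.resize(i,(400,300))
cv2.imwrite("pics/e.png",np.vstack([np.hstack([z(c,225,150),z(t,350,240)]),np.hstack([h(c),h(t)])]))
E
```

```text
time: 11.73
tool_pos: [0.5752, -0.1544, 0.1741]
tool_rot: [3.139, -0.007, -3.112]
contact_force: [1.5, -1.7, 0.1]
opening: 0.0006
grip_force: 0.0
time: 12.15
tool_pos: [0.4448, -0.1416, 0.2678]
tool_rot: [-3.138, 0.002, -3.116]
contact_force: [0.7, 1.6, -0.1]
opening: 0.0003
grip_force: 0.0
time: 12.57
tool_pos: [0.3903, 0.0582, 0.2675]
tool_rot: [-3.141, 0.002, -3.115]
contact_force: [0.7, -0.4, -0.6]
opening: 0.0002
grip_force: 0.0
time: 12.73
tool_pos: [0.391, 0.0589, 0.2671]
tool_rot: [-3.141, 0.001, -3.108]
contact_force: [-0.1, -1.0, -0.3]
opening: 0.0005
grip_force: 0.0
```

View pics/e.png

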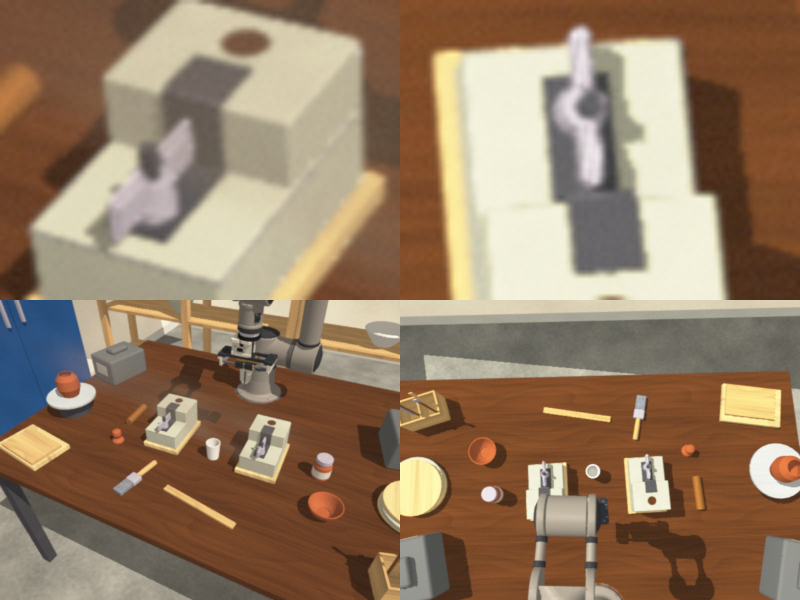

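The nut now sits low on its washer with the rod standing proud, like the tight nut. The other objects look unmoved and the arm is clear.

```bash
python3 -c "
from cell import robot
print(robot.hand_in())"
```

```text
the job is handed in; nothing more can be done
None
```

I ran the loose nut down about 1.4 turns in four fingertip strokes until it hit its firm stop on the washer. The final picture shows the other nut and the rest of the table undisturbed and the arm clear, so I handed the job in at about 13 s.

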